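# Screw home the misting unit's cover with the hanging key

## Task

The misting unit's sloping cover has to be fastened before the bench is washed down. Lift the blade key off its hook, use it to turn both slotted cover screws clockwise until each is fully home against its stop, without ramming or forcing them, and then hang the key back on its hook the way it hung. Touch the unit with nothing but the key, and leave everything else on the bench where it stands.

Things in the scene. Friction and masses are not known exactly. Their poses are not given: they have to be found in the camera images.
- unit: misting unit: fixed grey console case, 280 mm wide, origin at the bench, x away from its low front edge, case from x -120 to +140. Front edge 70 mm high; from there a metal cover slopes up at 32 deg to x +60, then a flat top 182 mm high. Two big slotted screw heads sit halfway up the cover, at x -30, y +75 and -75, where the cover is 126 mm high
- screw_l (a joint): screw on the left (+y) of the cover's middle (unit y = +75 mm); angle in rad: 0 = slot level across the cover, 1.571 = home against its stop (slot pointing up the slope at the raised mark). Grows clockwise, looking down on the cover. Stiff, stays where it is left
- screw_r (a joint): screw on the right (-y) of the cover's middle (unit y = -75 mm); angle in rad: 0 = slot level across the cover, 1.571 = home against its stop (slot pointing up the slope at the raised mark). Grows clockwise, looking down on the cover. Stiff, stays where it is left
- screw_l_face (a point): centre of the outer face of the left screw head; turns with it. z: the cover's outward normal, 32 deg from vertical; y: along the slot. Round steel head 56 mm across, 19 mm proud of the cover; slot right across it, 8 mm wide, 10 mm deep below this point, with a 2 mm chamfer at its mouth
- screw_r_face (a point): centre of the outer face of the right screw head; turns with it. z: the cover's outward normal, 32 deg from vertical; y: along the slot. Round steel head 56 mm across, 19 mm proud of the cover; slot right across it, 8 mm wide, 10 mm deep below this point, with a 2 mm chamfer at its mouth
- key: blade key, loose, 140 mm tall, 0.2 kg, hanging upright, blade down. Origin: middle of the blade's lower edge; z up the shank, x along the blade's width. Blade 36 mm wide (x), 5 thick (y), 20 tall; shank 12 thick; collar 34 across at z 75 to 83; black handle block at z 83 to 140, 60 wide (x), 24 thick (y: grip across this)
- key_collar (a point): middle of the underside of the key's collar, 75 mm above the blade's lower edge; key axes
- stand: fixed steel hook stand, footprint 130 x 110 mm, origin on the bench under the hook's seat, x from the hook's open end to its 16 mm post at x +58. The key hangs with its shank between the hook's prongs, collar resting on them. The blade is too wide to come up between the prongs: lift the collar over their upturned ends and draw the key out to -x
- hook_seat (a point): middle of the hook's seat, 105 mm above the bench, level with the prongs' upper side; stand axes. Two level prongs, 10 mm thick and 20 mm apart (clear), run along x; open towards -x, closed by a crossbar at x +30; at x -23 to -34 their ends turn up 8 mm above the seat
- sprayer: bystander: white pump spray bottle with a green head, 110 mm across, 230 mm tall
- wash_bottle: bystander: white wash bottle with an orange cap, 64 mm across, 170 mm tall
- jar: bystander: small lidded glass jar, 48 mm across, 60 mm tall, standing on the unit's flat top behind the cover
- dish: bystander: low white bowl, 84 mm across, 35 mm tall, on the bench in front of the unit
- scoop: bystander: spatula, 200 mm long, lying in front of the hook stand
- beaker: bystander: steel cup, 64 mm across, 80 mm tall, standing behind the hook stand
- brush: bystander: hand brush, 200 mm long, lying on the bench
Things that resemble listed ones, but are neither listed nor needed, are in the scene too. Of the things like the stand, leave any that is orange or pink; of the rest the larger one is meant.

How it is judged:
By the outcome, as a careful person would: the job done as asked, in the order asked, and still so for the second after the job is handed in, with the robot touching nothing.
It also fails if it takes over 72 s, if anything falls off the work surface, if the arm or the gripper's body presses on something with over 40 N, if the wrist force passes 120 N, or if a joint passes its speed limit or range.

## Robot

A 6-joint arm with a two-finger parallel gripper is mounted at the origin on the work surface. World frame = base frame: x ahead of the robot, y to its left, z up, the work surface at z = 0. Lengths are in m, angles in rad, forces in N, time in s.
With the tool pointing down it reaches from about 0.325 to 0.775 m from the base axis. Payload 5.5 kg.
Tool frame: the origin (TCP) lies midway between the tips of the shut fingers; the grasp point (between the pads) lies ctrl.tcp_to_grasp behind it (ctrl.tcp_to_grasp is the distance from the TCP to the grasp point, in m); z points along the fingers, y is the line along which they close (so a half turn about z gives the same grasp; the last joint's range is limited). The gripper opens to 88 mm and grips with 3 to 60 N. Pads are 20 mm wide; open, the fingers measure 115 mm over their backs; the gripper's body (75 mm by 178 mm) begins 61 mm behind the grasp point.
Start: joints at [-1.302, 0.091, 1.231, -0, 1.82, -0.057], TCP at [0.192, -0.568, 0.223] pointing down, gripper open.
Joint ranges: [-2.87, 2.87], [-0.86, 2.18], [0.17, 2.46], [-1.51, 4.65], [0.06, 2.69], [-2.65, 2.65]. Speed limits (rad/s): [2.57, 2.57, 3.01, 3.14, 3.14, 3.14].

## Interface

Orientations are given as [roll, pitch, yaw] about the fixed x, y, z axes, in that order (R = Rz(yaw) Ry(pitch) Rx(roll)).
In Python, from rig import ctrl gives the robot as it stands.
- The arm moves only by the shell command python3 -m crank 'ROWS' [FORCE]. ROWS is a JSON object of lists of equal length, an entry for each row: "gripper": the finger opening in m, from 0 to 0.0878; "xyz": the shift along the tool's x, y, z in m, a list of three; "angular": the turn, a rotation vector about the tool's x, y, z in rad, a list of three. A call has 1 to 12 rows; each row is the pose to reach, as a shift and turn from the pose commanded when the call began, along the tool's axes at that moment; what a row does not reach only later rows make up. A row lasts 1/12 s, in which the tool goes at most 41.7 mm and 7.16 degrees, less where a joint would pass 70% of its speed; a pose out of reach is approached as far as the arm can. A call with a gripper value outside its range is refused whole. The fingers move at their own pace and stop on an object; FORCE is the grip in N (left out, the last holds). Time passes only in rows, so rows that repeat a pose let the fingers close. It gives the time, the measured TCP pose, the force, the opening and the grip force at its end, in the units of the state.
- ctrl.state(): the state, without advancing time (a new reading comes with each control period).
- ctrl.get_image(name): name is "scene" or "top"; returns a dict with "pixels" (400x640x3 uint8, blue, green, red), "fx", "fy", "cx", "cy" (pixels), "distortion" ([k1, k2, p1, p2, k3] as OpenCV has them; the pictures are not rectified), "R" (3x3) and "t" (3): a world point X has camera coordinates R X + t. Camera axes: x right, y down, z forward; pixel columns grow to the right and rows downward; lengths in m; the calibration is good to about 2 mm. A picture is of the moment at which its call begins. There is no depth.
- ctrl.job_done(): hands the job in; it is judged then, once.
The state is a dict: "clock": time; "qpos": joint angles; "qd": joint speeds; "tau": joint torques, N m; "position": TCP position; "tool_rot": TCP orientation; "ft_force": force on the tool from outside, world axes, zero at the start; "wrist_torque": the same for the moment, N m; "finger_gap": opening from 0.0 (shut) to 1.0 (fully open); "grasp_force": force on a finger pad.
Only numpy, scipy, OpenCV 4.12 (cv2) and the standard library are available. Lean on these libraries where they do the work, as an engineer would, in place of code of your own. Each camera call takes 0.05 s, during which the arm holds its last target. There are 200 camera calls.

## Working session

There is one attempt and no reset: what is moved stays moved. The work goes in short steps, Python scripts to look and compute and a shell command to move; the robot and the scene stay as the last step left them, time stands still between calls to the robot, and variables do not carry over. Pictures are saved under pics/ and viewed, at most 11 in all, crops included, and the job is handed in when it is done.

```bash
ls; mkdir -p pics
python3 - <<'E'
from rig import ctrl
import cv2
for n in("scene","top"):
    d=ctrl.get_image(n); cv2.imwrite(f"pics/{n}0.png",d["pixels"])
    print(n,d["fx"],d["fy"],d["cx"],d["cy"],d["distortion"],d["R"],d["t"])
print(ctrl.state(),ctrl.tcp_to_grasp)
E
```

```text
pics
scene 372.3552275076138 372.3552275076138 315.5074491745224 197.55491824812495 [-0.06197083  0.          0.          0.          0.        ] [[ 0.44525428  0.89522287  0.01801768]
 [ 0.62421705 -0.29591266 -0.72304134]
 [-0.64195148  0.3331842  -0.69056976]] [-0.26460256 -0.24594883  1.5533586 ]
top 420.5290015775209 420.5290015775209 317.041705637606 201.4208923710819 [-0.09363632  0.          0.          0.          0.        ] [[-0.02917754 -0.99948777 -0.01314769]
 [-0.99798803  0.02986944 -0.05592584]
 [ 0.05628991  0.01148946 -0.99834836]] [0.03009239 0.55670878 1.45611937]
{'clock': 0.1, 'qpos': array([-1.30171926e+00,  9.17795276e-02,  1.23172094e+00,  1.53384780e-05,
        1.81980447e+00, -5.67069550e-02]), 'qd': array([-0.00220019, -0.0020819 , -0.00262096, -0.0010059 , -0.00071502,
        0.00187698]), 'tau': array([ 3.51283925e-03, -4.47858417e+01, -4.07568848e+01,  7.02208327e-02,
        2.84332037e-02, -1.02424694e-04]), 'position': array([ 0.19196224, -0.56819352,  0.22164751]), 'tool_rot': array([-3.13988396e+00, -1.11894680e-04,  3.25787692e-01]), 'ft_force': array([-0.23701103,  0.14676595, -0.12679349]), 'wrist_torque': array([-0.01076776,  0.00720385, -0.01552251]), 'grasp_force': 0.0, 'finger_gap': 1.0013810417702254} 0.0187
```

View pics/scene0.png

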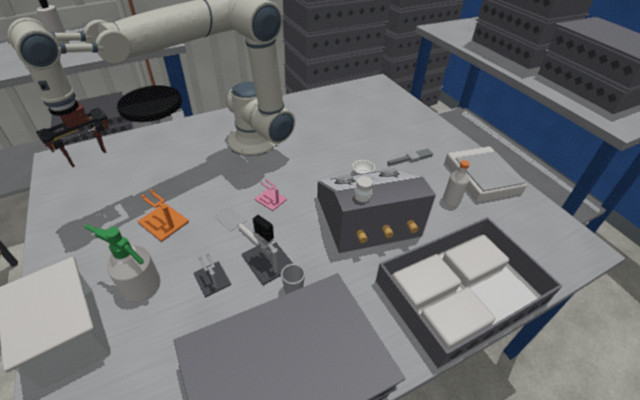

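View pics/top0.png

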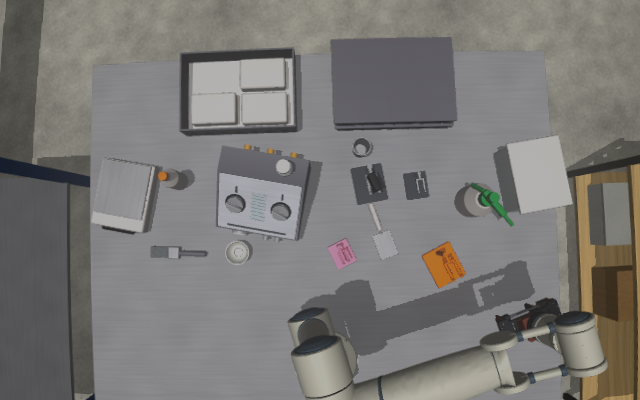

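The scene view shows the unit at about (375,210) and the stand with the key at (265,250). In the top view the unit is at (263,195), the key stand at (370,185) and the smaller dark stand at (416,185). The orange and pink stands are decoys.

Run:
```python
import cv2,numpy as np
t=cv2.imread("pics/top0.png");s=cv2.imread("pics/scene0.png")
f=lambda im,x,y,w,h,k:cv2.resize(im[y:y+h,x:x+w],None,fx=k,fy=k,interpolation=cv2.INTER_CUBIC)
# top crop: unit 210..315 x 140..245 (x4=400... ) | stand 340..440 
a=f(t,210,140,105,105,5);b=f(t,345,155,50,105,5)
cv2.imwrite("pics/c1.png",np.hstack([a,b]))
a=f(s,315,150,120,100,4);b=f(s,225,200,80,100,4)
cv2.imwrite("pics/c2.png",np.hstack([a,b]))
```

```text
(no output)
```

View pics/c1.png

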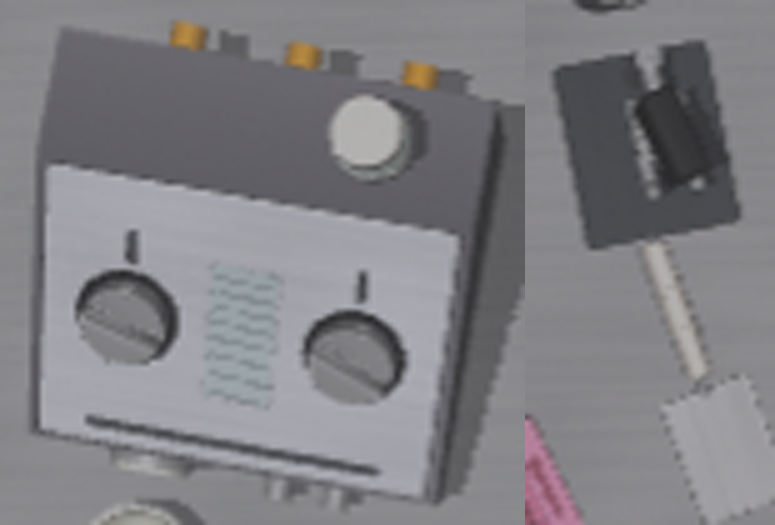

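View pics/c2.png

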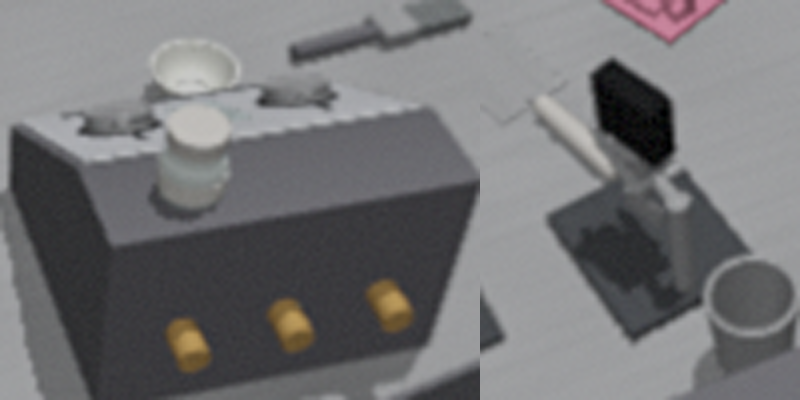

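c1 (x5, from 210,140) shows the cover corners near (47,165), (462,237), (38,432) and (435,500). The slots start a bit clockwise of level, with screw faces near (125,320) and (352,360). c2 shows the key's black handle upright on its stand. I'll enlarge the key and the screws more.

Run:
```python
import cv2,numpy as np
t=cv2.imread("pics/top0.png");s=cv2.imread("pics/scene0.png")
def f(im,x,y,w=50,h=37,k=8):
    c=cv2.resize(im[y:y+h,x:x+w],None,fx=k,fy=k,interpolation=cv2.INTER_CUBIC).astype(float)
    c=np.clip((c/255)**.6*255,0,255).astype(np.uint8); return c
a=np.hstack([f(t,350,165),f(s,242,210)]);b=np.hstack([f(t,212,186),f(t,258,194)])
cv2.imwrite("pics/c3.png",np.vstack([a,b]))
```

```text
(no output)
```

View pics/c3.png

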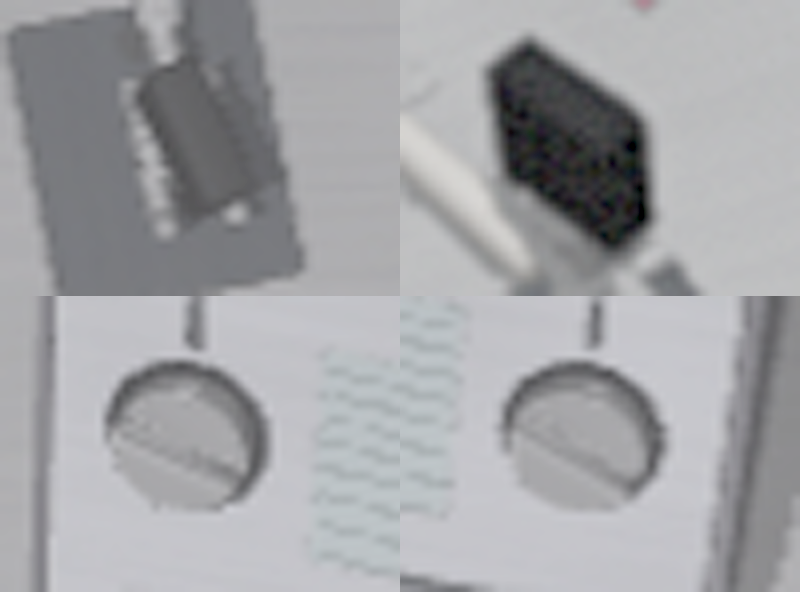

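c3 shows the key's top face (top view crop) at about (140,90), (187,60), (250,185) and (190,218). The slot lines run about (110,425)→(245,480) on the left and (515,430)→(630,490) on the right.

```bash
cat > h.py <<'E'
import numpy as np,cv2
from scipy.optimize import least_squares
from scipy.spatial.transform import Rotation as Ro
from rig import ctrl
def cams(): return {n:ctrl.get_image(n) for n in("top","scene")}
def proj(d,P):
    K=np.array([[d["fx"],0,d["cx"]],[0,d["fy"],d["cy"]],[0,0,1.]])
    return cv2.projectPoints(np.atleast_2d(P).astype(float),cv2.Rodrigues(np.array(d["R"]))[0],np.array(d["t"]),K,np.array(d["distortion"]))[0][:,0]
def c(x,y,ox,oy,k): return [ox+(x+.5)/k-.5,oy+(y+.5)/k-.5]
def place(p,L): # p=x,y,yaw,z
    return np.array(L)@Ro.from_euler('z',p[2]).as_matrix().T+[p[0],p[1],p[3]]
def fit(C,obs,p0,zfree):
    # obs: list of (cam,local,pix)
    def r(q):
        p=list(q)+([] if zfree else [0])
        return np.concatenate([proj(C[n],place(p,[l]))[0]-px for n,l,px in obs])
    s=least_squares(r,p0,loss='soft_l1'); return s.x,r(s.x).reshape(-1,2).round(1)
E
python3 - <<'E'
from h import *
C=cams()
T=lambda x,y:c(x,y,210,140,5); S=lambda x,y:c(x,y,315,150,4)
obs=[("top",[.06,.14,.182],T(47,165)),("top",[.06,-.14,.182],T(462,237)),("top",[.14,.14,.182],T(62,28)),("top",[.14,-.14,.182],T(500,103)),
("top",[-.12,.14,.07],T(38,432)),("top",[-.12,-.14,.07],T(435,502)),
("scene",[.14,-.14,.182],S(112,245)),("scene",[.14,.14,.182],S(480,183)),("scene",[.06,-.14,.182],S(85,160)),("scene",[.06,.14,.182],S(437,107)),("scene",[-.12,-.14,.07],S(12,127))]
for z in(0,1):
    u,r=fit(C,obs,[.55,.15,-.15]+[0]*z,z);print("unit",u.round(4));print(r.tolist())
u=list(u[:3])+[0]
K=lambda x,y:c(x,y,350,165,8); Q=lambda x,y:c(x,y,242,210,8)
a,b,h,l=.03,.012,.14,.083
ko=[("top",[a,b,h],K(140,90)),("top",[a,-b,h],K(187,60)),("top",[-a,-b,h],K(250,185)),("top",[-a,b,h],K(190,218)),
("scene",[-a,-b,h],Q(90,72)),("scene",[-a,b,h],Q(132,40)),("scene",[a,b,h],Q(245,120)),("scene",[-a,-b,l],Q(105,175)),("scene",[a,-b,l],Q(215,252)),("scene",[a,b,l],Q(250,222))]
k,r=fit(C,ko,[.58,-.13,.3,.03],1);print("key",k.round(4));print(r.tolist())
# screws
t=np.radians(32);n=np.array([-np.sin(t),0,np.cos(t)]);up=np.array([np.cos(t),0,np.sin(t)])
for s,yy,(p,q) in(("L",.075,((110,425),(245,480))),("R",-.075,((515-400,430),(630-400,490)))):
    base=np.array([-.03,yy,.126])+.019*n
    o=(212,186) if s=="L" else (258,194)
    pts=np.array([c(p[0],p[1]-296,*o,8),c(q[0],q[1]-296,*o,8)])
    f0=proj(C["top"],place(u,[base]))[0]
    def rr(w): # w=angle,(offset across) 
        y=np.array([0,1,0])*np.cos(w[0])+up*np.sin(w[0]); x=np.cross(y,n)
        return (proj(C["top"],place(u,[base+x*w[1]+y*w[2],base+x*w[1]-y*w[3]]))-pts).ravel()
    sol=least_squares(rr,[.2,0,.025,.025],x_scale=[.1,.01,.01,.01])
    print(s,sol.x.round(3),"face world",place(u,[base])[0].round(4),"crop px",((f0-o+.5)*8-.5).round())
# stand base corners (top crop c3, c1)
E2=lambda x,y:c(x-525,y,345,155,5)
st=[("top",p) for p in (E2(555,68),E2(703,42),E2(740,220),E2(590,250))]
d=C["top"];
Km=np.array([[d["fx"],0,d["cx"]],[0,d["fy"],d["cy"]],[0,0,1.]])
w=cv2.undistortPoints(np.array([p for _,p in st])[:,None],Km,d["distortion"])[:,0]
R=np.array(d["R"]);tt=np.array(d["t"]);cc=-R.T@tt
P=[];
for v in w:
    ray=R.T@np.array([*v,1]);P.append(cc+ray*(.01-cc[2])/ray[2])
print("stand corners",np.round(P,4))
E
```

```text
unit [ 0.5699  0.1997 -0.2053]
[[-2.3, -2.8], [2.1, -1.9], [-0.5, -0.2], [-0.9, -0.2], [-2.2, 0.1], [-0.5, 0.8], [-0.7, -0.0], [0.5, -1.2], [-2.5, 1.6], [-1.4, 0.1], [-1.1, -0.9]]
unit [ 0.5694  0.2005 -0.2055 -0.0024]
[[-2.4, -2.6], [1.9, -1.7], [-0.6, 0.1], [-1.2, 0.1], [-2.2, 0.2], [-0.7, 1.0], [-0.6, 0.4], [0.4, -0.8], [-2.3, 2.1], [-1.4, 0.5], [-1.0, -0.5]]
key [ 0.605  -0.1678  0.3826  0.0238]
[[-1.0, -0.9], [0.1, -0.2], [-0.0, 1.5], [0.5, 0.4], [-1.3, -0.6], [0.1, -1.4], [1.1, -0.3], [-1.1, 0.4], [-0.2, 2.0], [1.8, 0.8]]
L [0.247 0.002 0.028 0.03 ] face world [0.5455 0.2821 0.1421] crop px [173. 159.]
R [ 0.358 -0.001  0.025  0.027] face world [0.5149 0.1353 0.1421] crop px [171. 160.]
stand corners [[ 0.6715 -0.1081  0.01  ]
 [ 0.687  -0.2135  0.01  ]
 [ 0.5602 -0.2346  0.01  ]
 [ 0.5422 -0.1283  0.01  ]]
```

Run:
```python
from h import *
C=cams()
T=lambda x,y:c(x,y,210,140,5); S=lambda x,y:c(x,y,315,150,4)
t=np.radians(32);n=np.array([-np.sin(t),0,np.cos(t)]);up=np.array([np.cos(t),0,np.sin(t)])
face=lambda y:np.array([-.03,y,.126])+.019*n
case=[("top",[.14,.14,.182],T(62,28)),("top",[.14,-.14,.182],T(500,103)),
("scene",[.14,-.14,.182],S(112,245)),("scene",[.14,.14,.182],S(480,183)),("scene",[-.12,-.14,.07],S(12,127)),("top",[-.12,.14,.07],T(36,434)),("top",[-.12,-.14,.07],T(437,504))]
scr=[("top",face(.075),c(178,449-296,212,186,8)),("top",face(-.075),c(180,450-296,258,194,8))]
for o in(case,scr,case+scr):
    u,r=fit(C,o,[.55,.15,-.15],0);print("unit",u.round(4),place([*u,0],[face(.075),face(-.075)]).round(4).tolist());print(r.tolist())
# automatic: grad-based match of the face ellipse edge in top image
g=cv2.cvtColor(C["top"]["pixels"],cv2.COLOR_BGR2GRAY).astype(np.float32)
from scipy.ndimage import map_coordinates as mc
a=np.linspace(0,2*np.pi,120,endpoint=False)
def score(q):
    s=0
    for y in(.075,-.075):
        for sg,rad in((1,.0255),(-1,.0305)):
            P=place([*q,0],[face(y)+rad*(np.cos(k)*up+np.sin(k)*np.array([0,1,0])) for k in a])
            p=proj(C["top"],P); s=s+sg*np.clip(mc(g,[p[:,1],p[:,0]],order=1),0,400)
    return s.mean()
best=max(((score([u[0]+dx,u[1]+dy,u[2]]),dx,dy) for dx in np.arange(-.008,.0081,.0005) for dy in np.arange(-.008,.0081,.0005)))
print(best)
```

```text
unit [ 0.5705  0.1976 -0.2011] [[0.5462, 0.2791, 0.1421], [0.5163, 0.1321, 0.1421]]
[[-0.1, -0.3], [-0.4, -0.6], [-1.0, 0.5], [0.1, -1.0], [-1.7, -0.4], [-1.0, -0.3], [-0.1, 0.1]]
unit [ 0.5717  0.1978 -0.202 ] [[0.5475, 0.2794, 0.1421], [0.5174, 0.1324, 0.1421]]
[[0.3, 0.0], [-0.3, -0.0]]
unit [ 0.5709  0.1976 -0.2017] [[0.5467, 0.2792, 0.1421], [0.5166, 0.1322, 0.1421]]
[[-0.1, -0.4], [-0.4, -0.7], [-0.9, 0.5], [0.2, -0.9], [-1.6, -0.4], [-1.1, -0.5], [-0.1, -0.0], [0.3, 0.3], [-0.2, 0.2]]
(np.float32(38.839615), np.float64(0.005000000000000011), np.float64(-0.000999999999999994))
```

```bash
cat >> h.py <<'E'
def go(xyz,R):
    s=ctrl.state();R0=Ro.from_euler('xyz',s["tool_rot"])
    d=R0.inv().apply(np.array(xyz)-s["position"]); a=(R0.inv()*R).as_rotvec()
    print("d",d.round(4).tolist(),"a",a.round(4).tolist(),"rows",round(max(np.linalg.norm(d)/.0417,np.degrees(np.linalg.norm(a))/7.16),1))
def down(yaw): return Ro.from_euler('xyz',[np.pi,0,yaw])
TH=np.radians(32); U=[.571,.1977,-.2017,0]; KY=.3826
def screw(side,ang,h,dx=0,dc=0,key_tcp=.0933):
    """TCP pose with blade edge h above the face along the normal; dx along slot, dc across"""
    n=np.array([-np.sin(TH),0,np.cos(TH)]);up=np.array([np.cos(TH),0,np.sin(TH)])
    f=np.array([-.03,.075*side,.126])+.019*n
    kx=np.array([0,1,0])*np.cos(ang)+up*np.sin(ang)
    M=np.stack([kx,np.cross(-n,kx),-n],1)
    p=f+n*(h+key_tcp)+kx*dx+M[:,1]*dc
    Z=Ro.from_euler('z',U[2])
    return place(U,[p])[0],Z*Ro.from_matrix(M)
E
python3 -c "
from h import *
go([.605,-.168,.27],down(KY))"
```

```text
d [0.5194, -0.2471, -0.0476] a [-0.0007, -0.0, -0.0568] rows 13.8
```

```bash
python3 -m crank '{"gripper":[0.06,0.06,0.06,0.06,0.06,0.06,0.06,0.06,0.06,0.06,0.06,0.06],"xyz":[[0,0,-0.04],[0.519,-0.247,-0.048],[0.519,-0.247,-0.048],[0.519,-0.247,-0.048],[0.519,-0.247,-0.048],[0.519,-0.247,-0.048],[0.519,-0.247,-0.048],[0.519,-0.247,-0.048],[0.519,-0.247,-0.048],[0.519,-0.247,-0.048],[0.519,-0.247,-0.048],[0.519,-0.247,-0.048]],"angular":[[0,0,0],[0,0,-0.057],[0,0,-0.057],[0,0,-0.057],[0,0,-0.057],[0,0,-0.057],[0,0,-0.057],[0,0,-0.057],[0,0,-0.057],[0,0,-0.057],[0,0,-0.057],[0,0,-0.057]]}' 30; python3 -c "
from h import *
go([.605,-.168,.27],down(KY))"
```

```text
clock: 1.3
position: [0.5222, -0.2476, 0.2692]
tool_rot: [3.141, -0.0, 0.383]
ft_force: [0.2, -0.9, 0.9]
finger_gap: 0.679
grasp_force: 0.0
d [0.1065, -0.0429, -0.0008] a [0.0004, -0.0003, 0.0002] rows 2.8
```

```bash
python3 -m crank '{"gripper":[0.06,0.06,0.06,0.06,0.06],"xyz":[[0.106,-0.043,0],[0.106,-0.043,0],[0.106,-0.043,0],[0.106,-0.043,0],[0.106,-0.043,0]],"angular":[[0,0,0],[0,0,0],[0,0,0],[0,0,0],[0,0,0]]}'
python3 - <<'E'
from h import *
C=cams();go([.605,-.168,.123],down(KY))
f=lambda im,x,y,w,h,k:cv2.resize(im[y:y+h,x:x+w],None,fx=k,fy=k,interpolation=cv2.INTER_CUBIC)
cv2.imwrite("pics/d1.png",np.hstack([f(C["top"]["pixels"],330,140,80,100,5),f(C["scene"]["pixels"],225,170,80,100,5)]))
E
```

```text
clock: 1.72
position: [0.6041, -0.1685, 0.268]
tool_rot: [-3.141, 0.001, 0.386]
ft_force: [-0.2, 0.5, 0.0]
finger_gap: 0.685
grasp_force: 0.0
d [0.003, -0.0016, 0.146] a [0.0001, 0.0006, -0.0002] rows 3.5
```

View pics/d1.png

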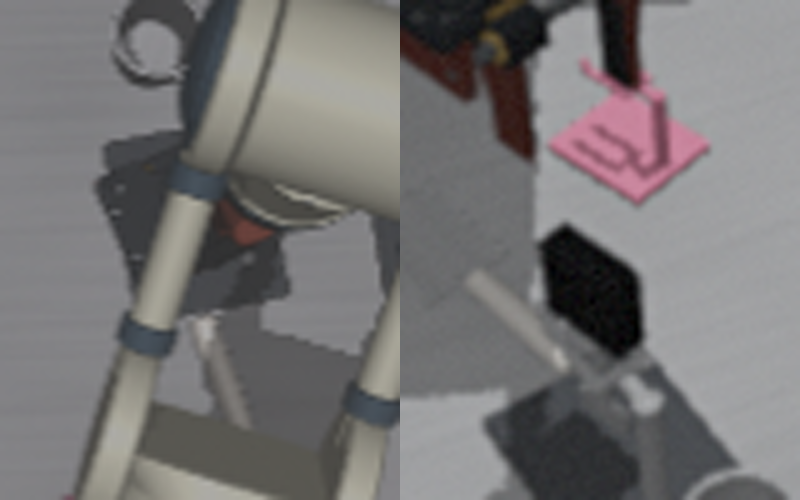

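d1 shows the open fingers straddling above the handle: fingertips at about (515,150) and (620,85), handle top at (587,255). I'll go down and close gently.

```bash
python3 -m crank '{"gripper":[0.06,0.06,0.06,0.06,0.06,0.06,0.01,0.01,0.01,0.01,0.01,0.01],"xyz":[[0.003,-0.001,0.03],[0.003,-0.001,0.06],[0.003,-0.001,0.09],[0.003,-0.001,0.12],[0.003,-0.001,0.145],[0.003,-0.001,0.145],[0.003,-0.001,0.145],[0.003,-0.001,0.145],[0.003,-0.001,0.145],[0.003,-0.001,0.145],[0.003,-0.001,0.145],[0.003,-0.001,0.145]],"angular":[[0,0,0],[0,0,0],[0,0,0],[0,0,0],[0,0,0],[0,0,0],[0,0,0],[0,0,0],[0,0,0],[0,0,0],[0,0,0],[0,0,0]]}' 10
```

```text
clock: 2.82
position: [0.6064, -0.1686, 0.1256]
tool_rot: [3.139, -0.002, 0.383]
ft_force: [-1.1, 0.7, 4.0]
finger_gap: 0.272
grasp_force: 10.0
```

```bash
python3 -m crank '{"gripper":[0.01,0.01,0.01,0.01],"xyz":[[0,0,0],[0,0,0],[0,0,0],[0,0,0]],"angular":[[0,0,0],[0,0,0],[0,0,0],[0,0,0]]}' 50
python3 - <<'E'
from h import *
s=ctrl.state();print(s["position"].round(4),s["tool_rot"].round(4),s["ft_force"],s["wrist_torque"])
sy=.16;p=s["position"]
d=-np.array([np.cos(sy),np.sin(sy),0])
go(p+[0,0,.02],down(KY));go(p+[0,0,.02]+d*.1,down(KY))
E
```

```text
clock: 3.15
position: [0.6063, -0.1684, 0.1256]
tool_rot: [3.139, -0.002, 0.383]
ft_force: [-0.1, -2.2, 6.1]
finger_gap: 0.272
grasp_force: 50.0
[ 0.6063 -0.1684  0.1256] [ 3.1394e+00 -1.7000e-03  3.8260e-01] [-0.07438967 -2.20013101  6.0983259 ] [-0.36896262  0.04456678  0.00518326]
d [0.0, 0.0, -0.02] a [0.0022, -0.0017, -0.0] rows 0.5
d [-0.0975, -0.022, -0.0202] a [0.0022, -0.0017, -0.0] rows 2.4
```

```bash
python3 -m crank '{"gripper":[0.01,0.01,0.01,0.01,0.01,0.01,0.01,0.01,0.01,0.01],"xyz":[[0,0,-0.007],[0,0,-0.014],[0,0,-0.021],[0,0,-0.021],[-0.02,-0.0045,-0.021],[-0.045,-0.01,-0.021],[-0.07,-0.016,-0.021],[-0.095,-0.0215,-0.021],[-0.12,-0.027,-0.021],[-0.12,-0.027,-0.021]],"angular":[[0,0,0],[0,0,0],[0,0,0],[0,0,0],[0,0,0],[0,0,0],[0,0,0],[0,0,0],[0,0,0],[0,0,0]]}'
python3 - <<'E'
from h import *
p=[.44,-.10,.30];go(p,down(KY))
for s,a in((1,.245),(-1,.355)):
    q,R=screw(s,a,.05);print(q);go(q,R)
E
```

```text
clock: 3.98
position: [0.4812, -0.1876, 0.1451]
tool_rot: [-3.14, 0.001, 0.382]
ft_force: [-0.6, -0.7, -2.2]
finger_gap: 0.274
grasp_force: 50.0
d [-0.0058, -0.0968, -0.1547] a [-0.0014, 0.0015, -0.001] rows 4.4
[0.47237098 0.29441962 0.26363821]
d [0.1712, -0.4508, -0.1182] a [-0.468, 0.3311, -0.7227] rows 11.9
[0.44232071 0.1474605  0.26363821]
d [0.0886, -0.3256, -0.1182] a [-0.4464, 0.3541, -0.6157] rows 8.6
```

```bash
sed -i 's/key_tcp=.0933/key_tcp=.0956/' h.py; python3 -m crank '{"gripper":[0.01,0.01,0.01,0.01,0.01,0.01,0.01,0.01,0.01,0.01,0.01,0.01],"xyz":[[0,0,-0.04],[0,0,-0.08],[0.088,-0.325,-0.12],[0.088,-0.325,-0.12],[0.088,-0.325,-0.12],[0.088,-0.325,-0.12],[0.088,-0.325,-0.12],[0.088,-0.325,-0.12],[0.088,-0.325,-0.12],[0.088,-0.325,-0.12],[0.088,-0.325,-0.12],[0.088,-0.325,-0.12]],"angular":[[0,0,0],[0,0,0],[-0.446,0.354,-0.616],[-0.446,0.354,-0.616],[-0.446,0.354,-0.616],[-0.446,0.354,-0.616],[-0.446,0.354,-0.616],[-0.446,0.354,-0.616],[-0.446,0.354,-0.616],[-0.446,0.354,-0.616],[-0.446,0.354,-0.616],[-0.446,0.354,-0.616]]}'
python3 - <<'E'
from h import *
go(*screw(-1,.355,.012)); print(ctrl.state()["qpos"].round(2))
E
```

```text
clock: 4.98
position: [0.4432, 0.151, 0.2651]
tool_rot: [2.612, -0.186, 1.074]
ft_force: [1.1, 0.7, -2.9]
finger_gap: 0.267
grasp_force: 50.0
d [-0.0039, 0.0005, 0.0368] a [-0.002, -0.0056, 0.0079] rows 0.9
[ 0.51 -0.69  1.88 -0.35  1.51  1.  ]
```

```bash
python3 -m crank '{"gripper":[0.01,0.01,0.01,0.01],"xyz":[[-0.004,0,0.02],[-0.004,0.0005,0.037],[-0.004,0.0005,0.037],[-0.004,0.0005,0.037]],"angular":[[-0.002,-0.005,0.008],[-0.002,-0.005,0.008],[-0.002,-0.005,0.008],[-0.002,-0.005,0.008]]}'
python3 - <<'E'
from h import *
C=cams()
go(*screw(-1,.355,.012)); 
f=lambda im,x,y,w,h,k:cv2.resize(im[y:y+h,x:x+w],None,fx=k,fy=k,interpolation=cv2.INTER_CUBIC)
s=ctrl.state();R=Ro.from_euler('xyz',s["tool_rot"])
L=np.array([[x,y,.0956] for x in(.018,-.018) for y in(.0025,-.0025)]);
P=R.apply(L)+s["position"]
for n,o,k in(("top",(240,180),8),("scene",(345,150),8)): print(n,((proj(C[n],P)-o+.5)*k-.5).round().tolist())
cv2.imwrite("pics/d2.png",np.hstack([f(C["top"]["pixels"],240,180,50,60,8),f(C["scene"]["pixels"],345-20,140,50,60,8)]))
E
```

```text
clock: 5.32
position: [0.4622, 0.1375, 0.232]
tool_rot: [2.612, -0.183, 1.053]
ft_force: [-0.6, 0.4, -1.3]
finger_gap: 0.272
grasp_force: 50.0
d [0.0037, -0.0044, -0.0008] a [0.0039, 0.0043, -0.0087] rows 0.1
top [[294.0, 252.0], [289.0, 261.0], [375.0, 294.0], [369.0, 303.0]]
scene [[19.0, 189.0], [20.0, 187.0], [-73.0, 198.0], [-72.0, 196.0]]
```

View pics/d2.png

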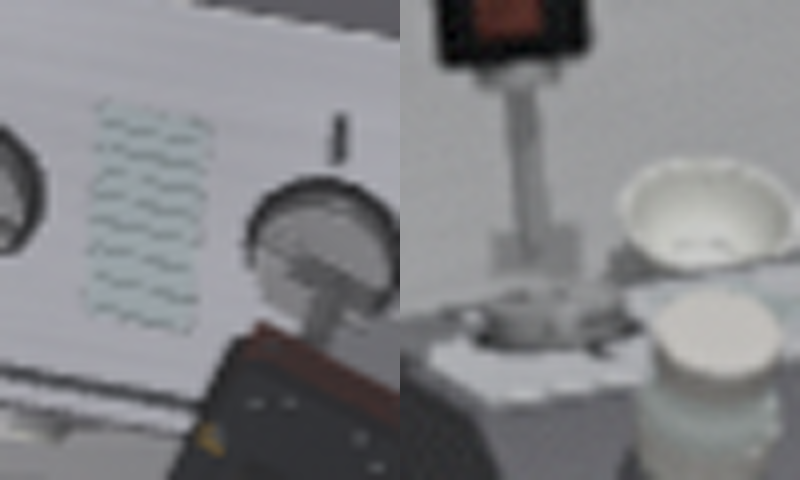

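d2 shows the blade just above the right head: top crop about (288,262)→(370,300), shank at (320,310); in the scene crop the blade is at (535,250), right over the head at (555,310). I'll rectify the head faces to metric patches to check the slot centre lines.

Run:
```python
from h import *
C=cams();t0=cv2.imread("pics/top0.png")
n=np.array([-np.sin(TH),0,np.cos(TH)]);up=np.array([np.cos(TH),0,np.sin(TH)])
def rect(im,side,N=380,mm=.2):
    f=np.array([-.03,.075*side,.126])+.019*n
    j,i=np.meshgrid(np.arange(N),np.arange(N)); 
    a=-(j-N/2)*mm/1000;b=-(i-N/2)*mm/1000
    P=f+a[...,None]*np.array([0,1,0])+b[...,None]*up
    q=proj(C["top"],place(U,P.reshape(-1,3))).reshape(N,N,2).astype(np.float32)
    return cv2.remap(im,q,None,cv2.INTER_CUBIC)
def deco(p):
    p=cv2.convertScaleAbs(p,alpha=1.6,beta=-120);cv2.circle(p,(190,190),140,(0,255,0),1);cv2.drawMarker(p,(190,190),(0,0,255),0,16);return p
cv2.imwrite("pics/e1.png",np.hstack([deco(rect(t0,1)),deco(rect(t0,-1))]))
```

```text
(no output)
```

View pics/e1.png

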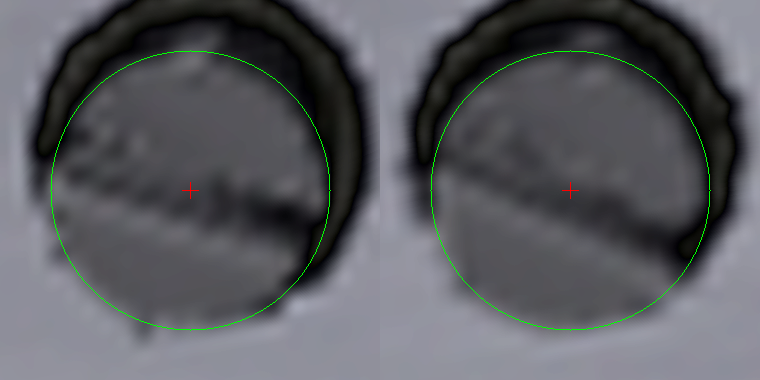

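The rectified heads fit the predicted circles within about 1 mm. The slots pass through the centres at about 0.22 rad on the left and 0.335 on the right.

Run:
```python
from h import *
go(*screw(-1,.335,.002)); go(*screw(-1,.335,-.006))
```

```text
d [0.0033, -0.0044, 0.0097] a [0.0044, 0.0031, -0.0282] rows 0.3
d [0.0033, -0.0044, 0.0177] a [0.0044, 0.0031, -0.0282] rows 0.4
```

```bash
python3 -m crank '{"gripper":[0.01,0.01,0.01,0.01],"xyz":[[0.003,-0.0044,0.004],[0.003,-0.0044,0.008],[0.003,-0.0044,0.008],[0.003,-0.0044,0.008]],"angular":[[0.004,0.003,-0.028],[0.004,0.003,-0.028],[0.004,0.003,-0.028],[0.004,0.003,-0.028]]}'
python3 - <<'E'
from h import *
go(*screw(-1,.335,.002)); go(*screw(-1,.335,-.006))
s=ctrl.state();print(s["ft_force"],s["qpos"].round(2))
E
```

```text
clock: 5.85
position: [0.4647, 0.143, 0.2242]
tool_rot: [2.61, -0.173, 1.083]
ft_force: [-0.2, -0.4, -3.3]
finger_gap: 0.269
grasp_force: 50.0
d [0.0004, 0.0015, 0.0002] a [-0.0012, 0.0015, 0.0018] rows 0.0
d [0.0004, 0.0015, 0.0082] a [-0.0012, 0.0015, 0.0018] rows 0.2
[-0.17502754 -0.35588128 -3.33263287] [ 0.46 -0.66  1.94 -0.34  1.42  0.98]
```

```bash
python3 -m crank '{"gripper":[0.01,0.01,0.01,0.01,0.01,0.01],"xyz":[[0,0.0013,0],[0,0.0013,0.002],[0,0.0013,0.004],[0,0.0013,0.006],[0,0.0013,0.006],[0,0.0013,0.006]],"angular":[[0,0,0],[0,0,0],[0,0,0],[0,0,0],[0,0,0],[0,0,0]]}'
python3 - <<'E'
from h import *
go(*screw(-1,.335,-.008))
s=ctrl.state();R=Ro.from_euler('xyz',s["tool_rot"]).inv();print(R.apply(s["ft_force"]).round(1),s["wrist_torque"].round(2))
E
```

```text
clock: 6.35
position: [0.468, 0.1425, 0.2221]
tool_rot: [2.61, -0.176, 1.083]
ft_force: [-11.7, 2.4, 7.2]
finger_gap: 0.27
grasp_force: 50.0
d [-0.0003, -0.0001, 0.0066] a [-0.0021, -0.0012, 0.0003] rows 0.2
[ -2.1  -6.  -12.4] [ 0.27  2.   -0.15]
```

```bash
python3 -m crank '{"gripper":[0.01,0.01,0.01,0.01],"xyz":[[0,-0.001,0],[0,-0.002,0],[0,-0.002,0],[0,-0.002,0]],"angular":[[0,0,0],[0,0,0],[0,0,0],[0,0,0]]}'
python3 - <<'E'
from h import *
go(*screw(-1,.335,-.008))
s=ctrl.state();R=Ro.from_euler('xyz',s["tool_rot"]).inv();print(R.apply(s["ft_force"]).round(1),R.apply(s["wrist_torque"]).round(2))
E
```

```text
clock: 6.68
position: [0.4676, 0.1425, 0.2191]
tool_rot: [2.609, -0.173, 1.083]
ft_force: [0.7, -0.5, -1.6]
finger_gap: 0.276
grasp_force: 50.0
d [0.0004, 0.0017, 0.0043] a [-0.0003, 0.0011, 0.0016] rows 0.1
[-0.4 -0.1  1.8] [ 0.26 -0.12  0.05]
```

```bash
python3 -m crank '{"gripper":[0.01,0.01,0.01,0.01],"xyz":[[0,0,0.0015],[0,0,0.003],[0,0,0.004],[0,0,0.004]],"angular":[[0,0,0],[0,0,0],[0,0,0],[0,0,0]]}'
python3 - <<'E'
from h import *
go(*screw(-1,.335,-.008,0,-.0017))
s=ctrl.state();R=Ro.from_euler('xyz',s["tool_rot"]).inv();print(R.apply(s["ft_force"]).round(1),R.apply(s["wrist_torque"]).round(2))
E
```

```text
clock: 7.02
position: [0.4697, 0.142, 0.2156]
tool_rot: [2.609, -0.173, 1.082]
ft_force: [1.4, 0.5, -2.4]
finger_gap: 0.268
grasp_force: 50.0
d [0.0005, 0.0, 0.0002] a [-0.0004, 0.0014, 0.0013] rows 0.0
[ 0.7 -0.4  2.8] [ 0.12 -0.17 -0.  ]
```

```bash
python3 -m crank '{"gripper":[0.01,0.01,0.01,0.01,0.01,0.01,0.01,0.01],"xyz":[[0,0,0],[0,0,0],[0,0,0],[0,0,0],[0,0,0],[0,0,0],[0,0,0],[0,0,0]],"angular":[[0,0,0.08],[0,0,0.16],[0,0,0.24],[0,0,0.32],[0,0,0.4],[0,0,0.5],[0,0,0.6],[0,0,0.6]]}' 60
cat >> h.py <<'E'
def rep(side,ang,h=-.008,dx=0,dc=0):
    go(*screw(side,ang,h,dx,dc))
    s=ctrl.state();R=Ro.from_euler('xyz',s["tool_rot"]).inv();print(R.apply(s["ft_force"]).round(1),R.apply(s["wrist_torque"]).round(2),"q6",s["qpos"].round(2))
E
python3 -c "
from h import *
rep(-1,.935)"
```

```text
clock: 7.68
position: [0.4693, 0.1422, 0.2155]
tool_rot: [2.788, -0.439, 0.512]
ft_force: [0.6, -0.2, -1.8]
finger_gap: 0.273
grasp_force: 60.0
d [0.0016, 0.0015, 0.0003] a [-0.0002, 0.0019, -0.0019] rows 0.1
[-0.4 -0.2  1.9] [ 0.22 -0.43 -0.05] q6 [ 0.46 -0.65  1.95 -0.34  1.4   1.58]
```

```bash
python3 -m crank '{"gripper":[0.01,0.01,0.01,0.01,0.01],"xyz":[[0,0,0],[0,0,0],[0,0,0],[0,0,0],[0,0,0]],"angular":[[0,0,0.1],[0,0,0.2],[0,0,0.3],[0,0,0.4],[0,0,0.5]]}'; python3 -c "
from h import *
rep(-1,1.435)"
```

```text
clock: 8.1
position: [0.4693, 0.1426, 0.2154]
tool_rot: [3.057, -0.551, -0.042]
ft_force: [0.1, 1.3, -2.0]
finger_gap: 0.268
grasp_force: 60.0
d [0.0022, 0.0009, 0.0003] a [-0.0001, 0.0021, 0.0005] rows 0.1
[-1.  -1.4  1.6] [ 0.4  -0.6  -0.23] q6 [ 0.46 -0.65  1.95 -0.33  1.4   2.08]
```

```bash
python3 -m crank '{"gripper":[0.01,0.01,0.01,0.01,0.01],"xyz":[[0,0,0],[0,0,0],[0,0,0],[0,0,0],[0,0,0]],"angular":[[0,0,0.04],[0,0,0.08],[0,0,0.11],[0,0,0.14],[0,0,0.16]]}'; python3 -c "
from h import *
rep(-1,1.571)"
```

```text
clock: 8.52
position: [0.4693, 0.1427, 0.2154]
tool_rot: [-3.128, -0.556, -0.226]
ft_force: [0.2, 1.6, -4.0]
finger_gap: 0.269
grasp_force: 60.0
d [0.0024, 0.0007, 0.0003] a [-0.0002, 0.0021, -0.0207] rows 0.2
[-2.2 -1.5  3.4] [ 0.46 -0.7  -0.04] q6 [ 0.46 -0.65  1.95 -0.33  1.4   2.23]
```

```bash
python3 -m crank '{"gripper":[0.01,0.01,0.01],"xyz":[[0,0,0],[0,0,0],[0,0,0]],"angular":[[0,0,0.015],[0,0,0.03],[0,0,0.03]]}'; python3 -c "
from h import *
rep(-1,1.571)"
```

```text
clock: 8.77
position: [0.4693, 0.1427, 0.2155]
tool_rot: [-3.109, -0.556, -0.263]
ft_force: [0.2, 2.7, -4.4]
finger_gap: 0.27
grasp_force: 60.0
d [0.0024, 0.0006, 0.0003] a [-0.0001, 0.0019, -0.0522] rows 0.4
[-2.8 -2.5  3.5] [ 0.83 -0.93 -0.12] q6 [ 0.46 -0.65  1.95 -0.33  1.4   2.26]
```

```bash
python3 -m crank '{"gripper":[0.01,0.01,0.01],"xyz":[[0,0,0],[0,0,0],[0,0,0]],"angular":[[0,0,0.015],[0,0,0.03],[0,0,0.03]]}'; python3 -c "
from h import *
rep(-1,1.571)"
```

```text
clock: 9.02
position: [0.4693, 0.1427, 0.2155]
tool_rot: [-3.09, -0.555, -0.3]
ft_force: [-0.2, 4.2, -5.6]
finger_gap: 0.269
grasp_force: 60.0
d [0.0023, 0.0005, 0.0004] a [-0.0001, 0.0018, -0.0833] rows 0.7
[-4.2 -3.7  4.2] [ 1.13 -1.12 -0.09] q6 [ 0.46 -0.65  1.95 -0.33  1.4   2.29]
```

```bash
python3 -m crank '{"gripper":[0.01,0.01,0.01],"xyz":[[0,0,0],[0,0,0],[0,0,0]],"angular":[[0,0,0.015],[0,0,0.03],[0,0,0.03]]}'; python3 -c "
from h import *
rep(-1,1.571)"
```

```text
clock: 9.27
position: [0.4693, 0.1427, 0.2156]
tool_rot: [-3.071, -0.553, -0.335]
ft_force: [1.8, 5.7, -6.1]
finger_gap: 0.271
grasp_force: 60.0
d [0.0023, 0.0005, 0.0004] a [-0.0, 0.0017, -0.1135] rows 0.9
[-3.4 -5.6  5.5] [ 1.27 -1.27 -0.28] q6 [ 0.46 -0.65  1.95 -0.33  1.4   2.33]
```

```bash
python3 -m crank '{"gripper":[0.01,0.01,0.01,0.01],"xyz":[[0,0,0],[0,0,0],[0,0,0],[0,0,0]],"angular":[[0,0,0.015],[0,0,0.03],[0,0,0.03],[0,0,0.03]]}'
python3 - <<'E'
from h import *
rep(-1,1.571)
C=cams();f=lambda im,x,y,w,h,k:cv2.resize(im[y:y+h,x:x+w],None,fx=k,fy=k,interpolation=cv2.INTER_CUBIC)
cv2.imwrite("pics/d3.png",np.hstack([f(C["top"]["pixels"],250,180,50,60,8),f(C["scene"]["pixels"],325,140,50,60,8)]))
E
```

```text
clock: 9.6
position: [0.4694, 0.1427, 0.2155]
tool_rot: [-3.054, -0.551, -0.368]
ft_force: [0.6, 5.8, -6.1]
finger_gap: 0.272
grasp_force: 60.1
d [0.0023, 0.0004, 0.0004] a [0.0001, 0.0016, -0.1417] rows 1.1
[-4.5 -5.2  4.8] [ 1.27 -1.29 -0.82] q6 [ 0.46 -0.65  1.95 -0.33  1.4   2.35]
```

```bash
python3 -m crank '{"gripper":[0.01,0.01,0.01,0.01,0.01,0.01,0.01,0.01],"xyz":[[0,0,0],[0,0,0],[0,0,0],[0,0,-0.01],[0,0,-0.02],[0,0,-0.04],[0,0,-0.06],[0,0,-0.06]],"angular":[[0,0,-0.05],[0,0,-0.11],[0,0,-0.11],[0,0,-0.11],[0,0,-0.11],[0,0,-0.11],[0,0,-0.11],[0,0,-0.11]]}'
python3 - <<'E'
from h import *
rep(-1,1.571,.052)
go(*screw(1,.22,.05));
E
```

```text
clock: 10.37
position: [0.4382, 0.1486, 0.2735]
tool_rot: [-3.115, -0.565, -0.245]
ft_force: [-0.6, 0.1, -0.2]
finger_gap: 0.27
grasp_force: 60.0
d [-0.0017, 0.0004, 0.0063] a [-0.003, -0.0065, -0.0366] rows 0.3
[-0.6  0.  -0.1] [ 0.05 -0.44  0.05] q6 [ 0.52 -0.7   1.87 -0.36  1.52  2.26]
d [-0.0072, -0.1495, 0.0087] a [0.0018, -0.0076, -1.3876] rows 11.1
```

```bash
python3 -m crank '{"gripper":[0.01,0.01,0.01,0.01,0.01,0.01,0.01,0.01,0.01,0.01,0.01,0.01],"xyz":[[0,-0.03,0],[0,-0.06,0],[0,-0.09,0],[-0.003,-0.12,0],[-0.007,-0.15,0],[-0.007,-0.15,0],[-0.007,-0.15,0],[-0.007,-0.15,0.008],[-0.007,-0.15,0.008],[-0.007,-0.15,0.008],[-0.007,-0.15,0.008],[-0.007,-0.15,0.008]],"angular":[[0,0,-0.12],[0,0,-0.24],[0,0,-0.36],[0,0,-0.48],[0,0,-0.6],[0,0,-0.72],[0,0,-0.84],[0,0,-0.96],[0,0,-1.08],[0,0,-1.2],[0,0,-1.32],[0,0,-1.388]]}'
python3 - <<'E'
from h import *
rep(1,.22,.01,0,-.002)
C=cams();f=lambda im,x,y,w,h,k:cv2.resize(im[y:y+h,x:x+w],None,fx=k,fy=k,interpolation=cv2.INTER_CUBIC)
cv2.imwrite("pics/d4.png",np.hstack([f(C["top"]["pixels"],212,180,80,60,7),f(C["scene"]["pixels"],325,140,34,60,7)]))
E
```

```text
clock: 11.37
position: [0.4713, 0.2948, 0.2589]
tool_rot: [2.593, -0.11, 1.189]
ft_force: [0.4, -0.2, -2.0]
finger_gap: 0.27
grasp_force: 60.0
d [0.0006, 0.0014, 0.0343] a [0.0001, 0.0015, 0.0093] rows 0.8
[-0.3 -0.6  1.9] [ 0.45 -0.1  -0.08] q6 [ 0.78 -0.34  1.66 -0.46  1.5   1.15]
```

View pics/d4.png

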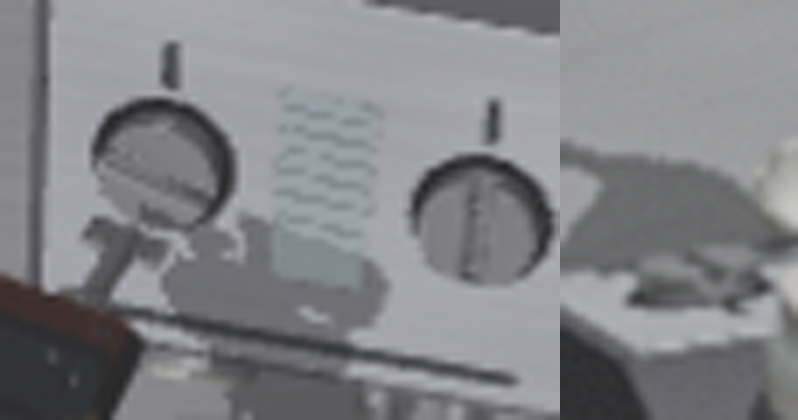

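d4 shows the right slot at about (470,270)→(478,175), pointing at its mark at (492,120). The key blade at (85,225)–(165,258) is in front of the left head, whose slot runs about (100,158)→(215,200).

```bash
cat >> h.py <<'E'
def slot(im,cam,side,rng):
    from scipy.ndimage import map_coordinates as mc
    g=cv2.cvtColor(im,cv2.COLOR_BGR2GRAY).astype(float)
    n=np.array([-np.sin(TH),0,np.cos(TH)]);up=np.array([np.cos(TH),0,np.sin(TH)]);ey=np.array([0,1,0])
    f=np.array([-.03,.075*side,.126])+.019*n-.002*up
    best=[]
    s=np.linspace(-.022,.022,60)
    for a in np.arange(*rng,.01):
        k=ey*np.cos(a)+up*np.sin(a);w=-ey*np.sin(a)+up*np.cos(a)
        for o in np.arange(-.006,.0061,.0005):
            p=proj(cam,place(U,f+s[:,None]*k+o*w));best.append((mc(g,[p[:,1],p[:,0]],order=1).mean(),round(a,2),round(o,4)))
    return sorted(best)[:4]
E
python3 - <<'E'
from h import *
C=cams();t0=cv2.imread("pics/top0.png");i=C["top"]["pixels"]
print(slot(t0,C["top"],1,(0,.6)));print(slot(t0,C["top"],-1,(0,.6)));print(slot(i,C["top"],1,(0,.6)));print(slot(i,C["top"],-1,(1.2,1.9)))
E
```

```text
[(np.float64(107.06060846880943), np.float64(0.2), np.float64(0.0)), (np.float64(107.06363637454447), np.float64(0.19), np.float64(0.0)), (np.float64(107.07786835588288), np.float64(0.2), np.float64(0.0005)), (np.float64(107.07840388107032), np.float64(0.21), np.float64(0.0))]
[(np.float64(107.66594419513429), np.float64(0.35), np.float64(-0.001)), (np.float64(107.68231754779573), np.float64(0.36), np.float64(-0.001)), (np.float64(107.6870731044301), np.float64(0.34), np.float64(-0.001)), (np.float64(107.73610727766635), np.float64(0.37), np.float64(-0.001))]
[(np.float64(105.27402360592308), np.float64(0.2), np.float64(0.0005)), (np.float64(105.28691091629835), np.float64(0.19), np.float64(0.0)), (np.float64(105.29121197522005), np.float64(0.2), np.float64(0.0)), (np.float64(105.29159158371979), np.float64(0.21), np.float64(0.0005))]
[(np.float64(98.58256394979746), np.float64(1.57), np.float64(-0.004)), (np.float64(98.6540356617369), np.float64(1.56), np.float64(-0.004)), (np.float64(98.69328033970194), np.float64(1.58), np.float64(-0.004)), (np.float64(98.92151996066147), np.float64(1.55), np.float64(-0.004))]
```

```bash
python3 -m crank '{"gripper":[0.01,0.01,0.01,0.01,0.01],"xyz":[[0.0005,0.002,0.01],[0.0005,0.002,0.025],[0.0005,0.002,0.04],[0.0005,0.002,0.041],[0.0005,0.002,0.041]],"angular":[[0,0,-0.01],[0,0,-0.01],[0,0,-0.01],[0,0,-0.01],[0,0,-0.01]]}'; python3 -c "
from h import *
rep(1,.2,-.005,0,-.001)"
```

```text
clock: 11.98
position: [0.494, 0.2899, 0.2237]
tool_rot: [2.594, -0.106, 1.192]
ft_force: [-0.2, -0.3, -2.4]
finger_gap: 0.272
grasp_force: 60.0
d [0.0006, 0.0013, 0.0071] a [-0.0016, 0.0032, -0.0061] rows 0.2
[-0.6 -1.3  1.9] [ 0.44 -0.08 -0.02] q6 [ 0.73 -0.31  1.7  -0.45  1.42  1.13]
```

```bash
python3 -m crank '{"gripper":[0.01,0.01,0.01,0.01,0.01,0.01],"xyz":[[0.0005,0.0013,0],[0.0005,0.0013,0.002],[0.0005,0.0013,0.004],[0.0005,0.0013,0.006],[0.0005,0.0013,0.007],[0.0005,0.0013,0.007]],"angular":[[0,0.003,-0.006],[0,0.003,-0.006],[0,0.003,-0.006],[0,0.003,-0.006],[0,0.003,-0.006],[0,0.003,-0.006]]}'; python3 -c "
from h import *
rep(1,.2,-.008,0,-.001)"
```

```text
clock: 12.48
position: [0.4985, 0.2903, 0.2198]
tool_rot: [2.593, -0.108, 1.201]
ft_force: [-1.4, 2.3, -2.7]
finger_gap: 0.267
grasp_force: 60.0
d [-0.001, 0.0, 0.0045] a [-0.0014, -0.003, 0.0005] rows 0.1
[ 1.4 -3.3  1.4] [0.95 0.18 0.07] q6 [ 0.72 -0.31  1.7  -0.44  1.41  1.12]
```

```bash
python3 -m crank '{"gripper":[0.01,0.01,0.01,0.01,0.01,0.01],"xyz":[[0,-0.001,0],[-0.0005,-0.0015,0.0015],[-0.001,-0.0015,0.003],[-0.001,-0.0015,0.0045],[-0.001,-0.0015,0.0045],[-0.001,-0.0015,0.0045]],"angular":[[0,0,0],[0,0,0],[0,0,0],[0,0,0],[0,0,0],[0,0,0]]}'; python3 -c "
from h import *
rep(1,.2,-.008,0,-.0025)"
```

```text
clock: 12.98
position: [0.5, 0.2889, 0.2158]
tool_rot: [2.592, -0.108, 1.2]
ft_force: [0.1, 0.7, 2.0]
finger_gap: 0.271
grasp_force: 60.0
d [0.0002, -0.001, 0.0002] a [0.0003, -0.0029, 0.0] rows 0.0
[ 0.9  0.8 -1.7] [-0.13  0.33  0.16] q6 [ 0.72 -0.31  1.71 -0.44  1.4   1.12]
```

J6 would end up at its limit on this turn, so I'll withdraw, flip the key half a turn (the blade is symmetric) and reinsert.

```bash
python3 -m crank '{"gripper":[0.01,0.01,0.01,0.01,0.01,0.01,0.01,0.01,0.01,0.01,0.01,0.01],"xyz":[[0,0,-0.015],[0,0,-0.03],[0,0,-0.04],[0,0,-0.04],[0,0,-0.04],[0,0,-0.04],[0,0,-0.04],[0,0,-0.04],[0,0,-0.04],[0,0,-0.04],[0,0,-0.04],[0,0,-0.04]],"angular":[[0,0,0],[0,0,0],[0,0,-0.12],[0,0,-0.24],[0,0,-0.36],[0,0,-0.48],[0,0,-0.6],[0,0,-0.72],[0,0,-0.84],[0,0,-0.96],[0,0,-1.08],[0,0,-1.2]]}'; python3 -m crank '{"gripper":[0.01,0.01,0.01,0.01,0.01,0.01,0.01,0.01,0.01,0.01,0.01,0.01],"xyz":[[0,0,0],[0,0,0],[0,0,0],[0,0,0],[0,0,0],[0,0,0],[0,0,0],[0,0,0],[0,0,0],[0,0,0],[0,0,0],[0,0,0]],"angular":[[0,0,-0.12],[0,0,-0.24],[0,0,-0.36],[0,0,-0.48],[0,0,-0.6],[0,0,-0.72],[0,0,-0.84],[0,0,-0.96],[0,0,-1.08],[0,0,-1.2],[0,0,-1.32],[0,0,-1.44]]}';  python3 -m crank '{"gripper":[0.01,0.01,0.01,0.01,0.01,0.01],"xyz":[[0,0,0],[0,0,0],[0,0,0],[0,0,0],[0,0,0],[0,0,0]],"angular":[[0,0,-0.12],[0,0,-0.24],[0,0,-0.36],[0,0,-0.48],[0,0,-0.5],[0,0,-0.5]]}'; python3 -c "
from h import *
rep(1,.2-np.pi,.004,0,.0015)"
```

```text
clock: 13.98
position: [0.4783, 0.2925, 0.2475]
tool_rot: [2.821, 0.463, 2.3]
ft_force: [-0.6, -1.0, -2.4]
finger_gap: 0.272
grasp_force: 60.0
clock: 14.98
position: [0.4784, 0.2925, 0.2476]
tool_rot: [-2.696, 0.344, -2.388]
ft_force: [-0.5, 0.3, -2.3]
finger_gap: 0.272
grasp_force: 60.0
clock: 15.48
position: [0.4785, 0.2927, 0.248]
tool_rot: [-2.594, 0.107, -1.945]
ft_force: [0.4, -1.2, -2.0]
finger_gap: 0.272
grasp_force: 60.0
d [-0.001, -0.0013, 0.0271] a [0.0019, 0.0001, -0.0026] rows 0.7
[1.2 0.3 2. ] [-0.48  0.01  0.05] q6 [ 0.76 -0.34  1.67 -0.45  1.47 -2.01]
```

```bash
python3 -m crank '{"gripper":[0.01,0.01,0.01,0.01],"xyz":[[-0.001,-0.001,0.015],[-0.001,-0.001,0.027],[-0.001,-0.001,0.027],[-0.001,-0.001,0.027]],"angular":[[0,0,0],[0,0,0],[0,0,0],[0,0,0]]}'; python3 -c "
from h import *
rep(1,.2-np.pi,-.008,0,.0015)"
```

```text
clock: 15.82
position: [0.4936, 0.2902, 0.2251]
tool_rot: [-2.595, 0.106, -1.945]
ft_force: [-0.2, 0.9, -1.8]
finger_gap: 0.27
grasp_force: 60.0
d [-0.0003, -0.0006, 0.0115] a [0.0024, -0.0009, -0.0021] rows 0.3
[-0.6  1.4  1.4] [-0.5  -0.06  0.08] q6 [ 0.73 -0.31  1.7  -0.44  1.42 -2.01]
```

```bash
python3 -m crank '{"gripper":[0.01,0.01,0.01,0.01,0.01,0.01,0.01],"xyz":[[0,-0.0005,0.002],[0,-0.0005,0.004],[0,-0.0005,0.006],[0,-0.0005,0.008],[0,-0.0005,0.01],[0,-0.0005,0.0115],[0,-0.0005,0.0115]],"angular":[[0,0,0],[0,0,0],[0,0,0],[0,0,0],[0,0,0],[0,0,0],[0,0,0]]}'; python3 -c "
from h import *
rep(1,.2-np.pi,-.008,0,.0015)"
```

```text
clock: 16.4
position: [0.5002, 0.2896, 0.2168]
tool_rot: [-2.594, 0.108, -1.943]
ft_force: [-1.1, 1.5, -2.7]
finger_gap: 0.272
grasp_force: 60.0
d [0.0006, 0.0004, 0.001] a [0.0015, 0.0019, -0.0009] rows 0.0
[-0.7  2.8  1.5] [-0.92 -0.18  0.06] q6 [ 0.72 -0.31  1.7  -0.44  1.4  -2.02]
```

```bash
python3 -m crank '{"gripper":[0.01,0.01,0.01,0.01,0.01,0.01,0.01,0.01],"xyz":[[0,0.0007,0.001],[0,0.0007,0.001],[0,0.0007,0.001],[0,0.0007,0.001],[0,0.0007,0.001],[0,0.0007,0.001],[0,0.0007,0.001],[0,0.0007,0.001]],"angular":[[0,0,0.03],[0,0,0.1],[0,0,0.18],[0,0,0.26],[0,0,0.34],[0,0,0.42],[0,0,0.5],[0,0,0.6]]}'; python3 -c "
from h import *
rep(1,.8-np.pi,-.008,0,.0015)"
```

```text
clock: 17.07
position: [0.5003, 0.2896, 0.2162]
tool_rot: [-2.734, 0.393, -2.494]
ft_force: [0.5, 0.4, -3.8]
finger_gap: 0.271
grasp_force: 60.0
d [-0.0002, 0.0001, 0.0004] a [0.0015, 0.0014, -0.0046] rows 0.0
[0.9 1.5 3.4] [-0.54  0.29 -0.16] q6 [ 0.72 -0.31  1.7  -0.44  1.4  -1.41]
```

```bash
python3 -m crank '{"gripper":[0.01,0.01,0.01,0.01,0.01,0.01,0.01],"xyz":[[0,0,0],[0,0,0],[0,0,0],[0,0,0],[0,0,0],[0,0,0],[0,0,0]],"angular":[[0,0,0.1],[0,0,0.2],[0,0,0.3],[0,0,0.4],[0,0,0.5],[0,0,0.6],[0,0,0.7]]}'; python3 -c "
from h import *
rep(1,1.5-np.pi,-.008,0,0)"
```

```text
clock: 17.65
position: [0.5004, 0.2896, 0.2161]
tool_rot: [-3.103, 0.557, 3.017]
ft_force: [-0.0, 0.6, -2.0]
finger_gap: 0.27
grasp_force: 60.0
d [-0.001, -0.0009, 0.0004] a [0.002, 0.0001, -0.0056] rows 0.0
[1.2 0.7 1.7] [-0.19  0.52 -0.18] q6 [ 0.72 -0.31  1.7  -0.44  1.4  -0.71]
```

Now I'll ease toward the stop in small steps.

```bash
python3 -m crank '{"gripper":[0.01,0.01,0.01,0.01,0.01],"xyz":[[0,0,0],[0,0,0],[0,0,0],[0,0,0],[0,0,0]],"angular":[[0,0,0.03],[0,0,0.06],[0,0,0.09],[0,0,0.12],[0,0,0.14]]}'; python3 -c "
from h import *
rep(1,1.571-np.pi)"
```

```text
clock: 18.07
position: [0.5004, 0.2896, 0.2161]
tool_rot: [3.095, 0.557, 2.856]
ft_force: [-0.4, 0.6, -2.6]
finger_gap: 0.269
grasp_force: 60.0
d [-0.0011, -0.0008, 0.0004] a [0.002, -0.0001, -0.0714] rows 0.6
[1.8 0.4 1.9] [-0.09  0.43 -0.09] q6 [ 0.72 -0.31  1.7  -0.44  1.4  -0.58]
```

```bash
python3 -m crank '{"gripper":[0.01,0.01,0.01],"xyz":[[0,0,0],[0,0,0],[0,0,0]],"angular":[[0,0,0.015],[0,0,0.03],[0,0,0.03]]}'; python3 -c "
from h import *
rep(1,1.571-np.pi)"
```

```text
clock: 18.32
position: [0.5003, 0.2895, 0.2161]
tool_rot: [3.077, 0.555, 2.821]
ft_force: [1.5, 0.7, -3.3]
finger_gap: 0.273
grasp_force: 60.0
d [-0.0012, -0.0007, 0.0004] a [0.0021, -0.0003, -0.1008] rows 0.8
[0.7 0.9 3.5] [-0.09  0.41 -0.14] q6 [ 0.72 -0.31  1.7  -0.44  1.4  -0.55]
```

```bash
python3 -m crank '{"gripper":[0.01,0.01,0.01],"xyz":[[0,0,0],[0,0,0],[0,0,0]],"angular":[[0,0,0.015],[0,0,0.03],[0,0,0.03]]}'; python3 -c "
from h import *
rep(1,1.571-np.pi)"
```

```text
clock: 18.57
position: [0.5003, 0.2896, 0.2161]
tool_rot: [3.058, 0.553, 2.786]
ft_force: [0.7, -0.2, -3.4]
finger_gap: 0.27
grasp_force: 60.0
d [-0.0012, -0.0007, 0.0004] a [0.002, -0.0003, -0.1305] rows 1.0
[ 1.1 -0.2  3.3] [-0.08  0.23 -0.61] q6 [ 0.72 -0.31  1.7  -0.44  1.4  -0.52]
```

```bash
python3 -m crank '{"gripper":[0.01,0.01,0.01],"xyz":[[0,0,0],[0,0,0],[0,0,0]],"angular":[[0,0,0.01],[0,0,0.02],[0,0,0.02]]}'; python3 -c "
from h import *
rep(1,1.571-np.pi)"
```

```text
clock: 18.82
position: [0.5003, 0.2896, 0.2161]
tool_rot: [3.046, 0.551, 2.763]
ft_force: [1.3, 0.3, -4.2]
finger_gap: 0.272
grasp_force: 60.2
d [-0.0013, -0.0007, 0.0004] a [0.002, -0.0003, -0.1501] rows 1.2
[1.3 0.4 4.2] [-0.09  0.18 -1.01] q6 [ 0.72 -0.31  1.7  -0.44  1.4  -0.5 ]
```

```bash
python3 -m crank '{"gripper":[0.01,0.01,0.01,0.01,0.01,0.01,0.01,0.01,0.01],"xyz":[[0,0,0],[0,0,0],[0,0,0],[0,0,-0.01],[0,0,-0.02],[0,0,-0.04],[0,0,-0.07],[0,0,-0.1],[0,0,-0.1]],"angular":[[0,0,-0.05],[0,0,-0.12],[0,0,-0.12],[0,0,-0.12],[0,0,-0.12],[0,0,-0.12],[0,0,-0.12],[0,0,-0.12],[0,0,-0.12]]}'
python3 - <<'E'
from h import *
C=cams();i=C["top"]["pixels"]
print(slot(i,C["top"],1,(1.2,1.9)));print(slot(i,C["top"],-1,(1.2,1.9)));cv2.imwrite("pics/e2.png",i)
print(ctrl.state()["position"],ctrl.state()["tool_rot"]); go([.42,.0,.30],down(KY))
E
```

```text
clock: 19.57
position: [0.4473, 0.3015, 0.3099]
tool_rot: [3.107, 0.564, 2.897]
ft_force: [0.7, 0.0, -1.0]
finger_gap: 0.271
grasp_force: 60.0
[(np.float64(83.08678741984681), np.float64(1.54), np.float64(-0.0035)), (np.float64(83.10638730966619), np.float64(1.53), np.float64(-0.0035)), (np.float64(83.3016259855495), np.float64(1.52), np.float64(-0.0035)), (np.float64(83.66801858626829), np.float64(1.55), np.float64(-0.0035))]
[(np.float64(99.95310689715186), np.float64(1.57), np.float64(-0.004)), (np.float64(100.01927937058544), np.float64(1.56), np.float64(-0.004)), (np.float64(100.0687007789527), np.float64(1.58), np.float64(-0.004)), (np.float64(100.27889577170312), np.float64(1.55), np.float64(-0.004))]
[0.44811945 0.300806   0.30352197] [3.11501683 0.55984472 2.90165452]
d [-0.0356, -0.2995, 0.0185] a [0.7117, 0.1932, 2.4425] rows 20.4
```

```bash
python3 -m crank '{"gripper":[0.01,0.01,0.01,0.01,0.01,0.01,0.01,0.01,0.01,0.01,0.01,0.01],"xyz":[[-0.003,-0.025,0],[-0.006,-0.05,0],[-0.009,-0.075,0],[-0.012,-0.1,0],[-0.015,-0.125,0],[-0.018,-0.15,0],[-0.021,-0.175,0],[-0.024,-0.2,0],[-0.027,-0.225,0.005],[-0.03,-0.25,0.01],[-0.033,-0.275,0.015],[-0.036,-0.3,0.018]],"angular":[[0.0335,0.009,0.115],[0.067,0.018,0.23],[0.1,0.027,0.345],[0.134,0.036,0.46],[0.167,0.045,0.575],[0.2,0.054,0.69],[0.234,0.064,0.8],[0.268,0.073,0.92],[0.3,0.082,1.035],[0.335,0.091,1.15],[0.37,0.1,1.265],[0.4,0.109,1.38]]}'
python3 - <<'E'
from h import *
print(ctrl.state()["qpos"].round(2)); go([.42,.0,.30],down(KY))
E
```

```text
clock: 20.67
position: [0.4199, -0.0028, 0.297]
tool_rot: [2.929, 0.22, 1.425]
ft_force: [-0.7, -0.1, -1.4]
finger_gap: 0.272
grasp_force: 60.0
[ 0.13 -0.51  1.64 -0.28  1.85  0.16]
d [0.0021, 0.0005, -0.0035] a [0.3066, 0.0893, 1.057] rows 8.8
```

```bash
python3 -m crank '{"gripper":[0.01,0.01,0.01,0.01,0.01,0.01,0.01,0.01,0.01,0.01],"xyz":[[0,0,0],[0,0,0],[0,0,0],[0,0,0],[0,0,0],[0,0,0],[0,0,0],[0.002,0,-0.003],[0.002,0,-0.003],[0.002,0,-0.003]],"angular":[[0.034,0.01,0.117],[0.068,0.02,0.235],[0.102,0.03,0.352],[0.136,0.04,0.47],[0.17,0.05,0.59],[0.204,0.06,0.705],[0.238,0.07,0.82],[0.272,0.08,0.94],[0.307,0.089,1.057],[0.307,0.089,1.057]]}'
python3 - <<'E'
from h import *
d=-np.array([np.cos(.16),np.sin(.16),0]);g=np.array([.6063,-.1684,.1256])
go(g+[0,0,.12]+d*.12,down(.3826))
E
```

```text
clock: 21.5
position: [0.42, 0.0001, 0.3]
tool_rot: [3.141, 0.0, 0.382]
ft_force: [-0.1, -0.7, -2.4]
finger_gap: 0.271
grasp_force: 60.0
d [-0.007, 0.1993, 0.0545] a [0.0003, 0.0004, -0.0008] rows 5.0
```

```bash
python3 -m crank '{"gripper":[0.01,0.01,0.01,0.01,0.01,0.01,0.01,0.01],"xyz":[[-0.001,0.03,0],[-0.003,0.07,0.01],[-0.004,0.11,0.03],[-0.006,0.15,0.05],[-0.007,0.19,0.054],[-0.007,0.199,0.0545],[-0.007,0.199,0.0545],[-0.007,0.199,0.0545]],"angular":[[0,0,0],[0,0,0],[0,0,0],[0,0,0],[0,0,0],[0,0,0],[0,0,0],[0,0,0]]}'
python3 - <<'E'
from h import *
d=-np.array([np.cos(.16),np.sin(.16),0]);g=np.array([.6063,-.1684,.1256])
go(g+[0,0,.022]+d*.12,down(.3826))
# key-in-hand check: did the key slip in the grip? project expected blade/handle, save crop
C=cams();s=ctrl.state();R=Ro.from_euler('xyz',s["tool_rot"])
P=R.apply([[x,0,.0956] for x in(.018,-.018)]+[[.017,0,.0206],[-.017,0,.0206]])+s["position"]
f=lambda im,x,y,w,h,k:cv2.resize(im[y:y+h,x:x+w],None,fx=k,fy=k,interpolation=cv2.INTER_CUBIC)
q=proj(C["scene"],P);o=(q.mean(0)-[35,30]).astype(int);im=f(C["scene"]["pixels"],*o,90,65,8)
print(((q-o+.5)*8-.5).round())
for u in (q-o+.5)*8-.5: cv2.drawMarker(im,tuple(int(v) for v in u),(0,0,255),0,10)
cv2.imwrite("pics/d5.png",im)
t=ctrl.get_image("top");i=t["pixels"];print(slot(i,t,1,(1.2,1.9)),slot(i,t,-1,(1.2,1.9)))
E
```

```text
clock: 22.17
position: [0.4887, -0.1857, 0.2465]
tool_rot: [3.141, -0.0, 0.39]
ft_force: [0.6, 0.4, -2.4]
finger_gap: 0.267
grasp_force: 60.0
d [-0.0014, 0.0013, 0.099] a [0.0006, -0.0, 0.0071] rows 2.4
[[333. 346.]
 [267. 299.]
 [307. 186.]
 [242. 143.]]
[(np.float64(81.47968059588156), np.float64(1.54), np.float64(-0.0035)), (np.float64(81.52300162275873), np.float64(1.53), np.float64(-0.0035)), (np.float64(81.73315718671883), np.float64(1.52), np.float64(-0.0035)), (np.float64(82.02819484235457), np.float64(1.55), np.float64(-0.0035))] [(np.float64(97.07165521516293), np.float64(1.57), np.float64(-0.004)), (np.float64(97.1415640380177), np.float64(1.56), np.float64(-0.004)), (np.float64(97.1708353086718), np.float64(1.58), np.float64(-0.004)), (np.float64(97.38423890521972), np.float64(1.59), np.float64(-0.004))]
```

View pics/d5.png

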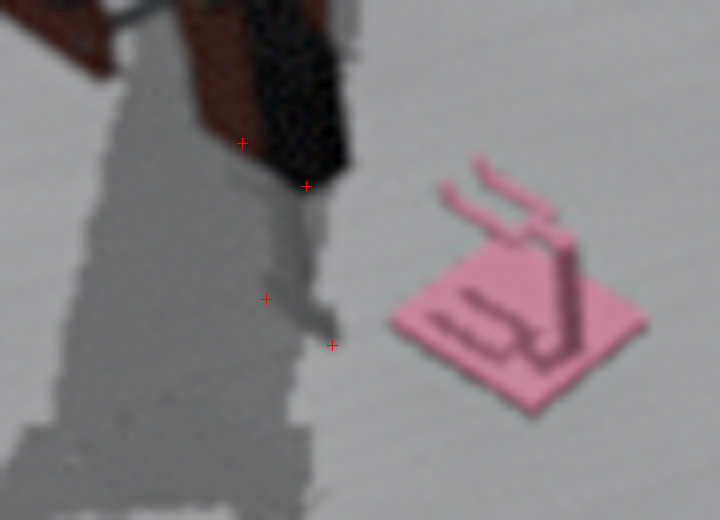

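d5 shows the blade's lower corners at about (332,340) and (268,298), on the predicted marks, so the key hasn't slipped. Both screws reached a clear torque stop at the same tool angle. Now I'll hang the key.

```bash
python3 -m crank '{"gripper":[0.01,0.01,0.01,0.01,0.01,0.01],"xyz":[[-0.001,0.001,0.035],[-0.001,0.001,0.07],[-0.001,0.001,0.099],[-0.001,0.001,0.099],[-0.001,0.001,0.099],[-0.001,0.001,0.099]],"angular":[[0,0,0.004],[0,0,0.004],[0,0,0.004],[0,0,0.004],[0,0,0.004],[0,0,0.004]]}'
python3 - <<'E'
from h import *
d=-np.array([np.cos(.16),np.sin(.16),0]);g=np.array([.6063,-.1684,.1256])
go(g+[0,0,.022]+d*.12,down(.3826));go(g+[0,0,.022],down(.3826))
E
```

```text
clock: 22.82
position: [0.4895, -0.1866, 0.1516]
tool_rot: [3.137, -0.004, 0.387]
ft_force: [-0.7, -0.2, -2.4]
finger_gap: 0.272
grasp_force: 60.0
d [-0.0019, 0.0002, 0.004] a [0.0048, -0.0044, 0.004] rows 0.1
d [0.115, 0.0271, 0.0046] a [0.0048, -0.0044, 0.004] rows 2.8
```

```bash
python3 -m crank '{"gripper":[0.01,0.01,0.01,0.01,0.01,0.01,0.01,0.01,0.01],"xyz":[[-0.001,0,0.002],[-0.001,0,0.002],[0.017,0.004,0.002],[0.037,0.009,0.002],[0.057,0.0136,0.002],[0.077,0.018,0.002],[0.097,0.023,0.002],[0.115,0.027,0.002],[0.115,0.027,0.002]],"angular":[[0.002,-0.002,0.003],[0.002,-0.002,0.003],[0.002,-0.002,0.003],[0.002,-0.002,0.003],[0.002,-0.002,0.003],[0.002,-0.002,0.003],[0.002,-0.002,0.003],[0.002,-0.002,0.003],[0.002,-0.002,0.003]]}'
python3 - <<'E'
from h import *
g=np.array([.6063,-.1684,.1256])
go(g+[0,0,.02],down(.3826));go(g,down(.3826))
E
```

```text
clock: 23.57
position: [0.6082, -0.1681, 0.1476]
tool_rot: [3.141, -0.002, 0.384]
ft_force: [-0.1, -0.5, -1.9]
finger_gap: 0.268
grasp_force: 60.0
d [-0.0019, -0.0004, 0.002] a [0.0009, -0.002, 0.0011] rows 0.1
d [-0.0019, -0.0004, 0.022] a [0.0009, -0.002, 0.0011] rows 0.5
```

```bash
python3 -m crank '{"gripper":[0.01,0.01,0.01,0.01,0.01,0.01,0.01],"xyz":[[-0.002,0,0.004],[-0.002,0,0.008],[-0.002,0,0.012],[-0.002,0,0.016],[-0.002,0,0.019],[-0.002,0,0.021],[-0.002,0,0.021]],"angular":[[0.001,-0.002,0],[0.001,-0.002,0],[0.001,-0.002,0],[0.001,-0.002,0],[0.001,-0.002,0],[0.001,-0.002,0],[0.001,-0.002,0]]}'
python3 - <<'E'
from h import *
g=np.array([.6063,-.1684,.1256])
go(g,down(.3826));print(ctrl.state()["ft_force"])
E
```

```text
clock: 24.15
position: [0.6032, -0.1696, 0.1259]
tool_rot: [-3.141, 0.002, 0.382]
ft_force: [-0.7, -0.5, -1.6]
finger_gap: 0.269
grasp_force: 60.0
d [0.0034, 0.0001, 0.0003] a [-0.001, 0.0023, -0.0006] rows 0.1
[-0.73707184 -0.5358909  -1.64421853]
```

```bash
python3 -m crank '{"gripper":[0.01,0.01,0.01,0.01],"xyz":[[0.002,0,0],[0.002,0,0.0007],[0.002,0,0.0015],[0.002,0,0.0015]],"angular":[[0,0,0],[0,0,0],[0,0,0],[0,0,0]]}'
python3 - <<'E'
from h import *
g=np.array([.6063,-.1684,.1256])
go(g,down(.3826));print(ctrl.state()["ft_force"])
E
```

```text
clock: 24.48
position: [0.6058, -0.1687, 0.1256]
tool_rot: [-3.141, 0.001, 0.383]
ft_force: [-1.1, -0.1, 2.7]
finger_gap: 0.271
grasp_force: 60.0
d [0.0006, -0.0, -0.0] a [-0.0001, 0.0009, -0.0001] rows 0.0
[-1.06121432 -0.08927096  2.7247948 ]
```

Contact is at exactly the original height, so I'll open slowly and rise.

```bash
python3 -m crank '{"gripper":[0.024,0.027,0.03,0.035,0.045,0.055,0.06,0.06,0.06],"xyz":[[0,0,0],[0,0,0],[0,0,0],[0,0,0],[0,0,0],[0,0,0],[0,0,0],[0,0,0],[0,0,0]],"angular":[[0,0,0],[0,0,0],[0,0,0],[0,0,0],[0,0,0],[0,0,0],[0,0,0],[0,0,0],[0,0,0]]}' 5; python3 -m crank '{"gripper":[0.06,0.06,0.06,0.06,0.06,0.06,0.06,0.06,0.06,0.06,0.06,0.06],"xyz":[[0,0,-0.02],[0,0,-0.05],[0,0,-0.09],[0,0,-0.13],[0,0,-0.15],[-0.03,0.03,-0.15],[-0.06,0.06,-0.15],[-0.09,0.09,-0.15],[-0.12,0.12,-0.15],[-0.15,0.14,-0.15],[-0.15,0.14,-0.15],[-0.15,0.14,-0.15]],"angular":[[0,0,0],[0,0,0],[0,0,0],[0,0,0],[0,0,0],[0,0,0],[0,0,0],[0,0,0],[0,0,0],[0,0,0],[0,0,0],[0,0,0]]}'
python3 - <<'E'
from h import *
C=cams()
f=lambda im,x,y,w,h,k:cv2.resize(im[y:y+h,x:x+w],None,fx=k,fy=k,interpolation=cv2.INTER_CUBIC)
a=f(C["scene"]["pixels"],225,190,80,90,5);b=f(C["top"]["pixels"],210,145,80,90,5)
cv2.imwrite("pics/z.png",np.hstack([a,b]))
# handle change versus the first picture
d=cv2.absdiff(C["scene"]["pixels"],cv2.imread("pics/scene0.png"))[205:245,242:285].max(2);print((d>40).sum())
E
```

```text
clock: 25.23
position: [0.6054, -0.1687, 0.1245]
tool_rot: [-3.141, 0.002, 0.382]
ft_force: [-0.2, 0.2, -0.2]
finger_gap: 0.678
grasp_force: 0.0
clock: 26.23
position: [0.5176, -0.3564, 0.2745]
tool_rot: [-3.14, 0.002, 0.378]
ft_force: [0.1, 0.9, 0.6]
finger_gap: 0.686
grasp_force: 0.0
22
```

View pics/z.png

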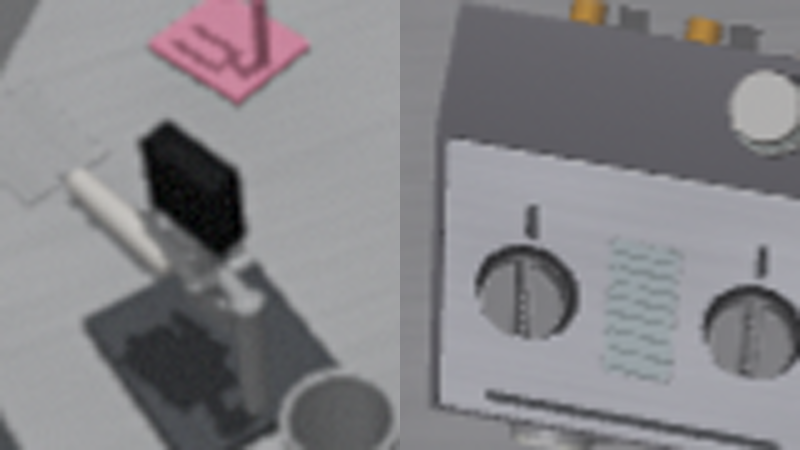

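z.png shows the key back on its hook, its handle where it was at first (around (195,190)). Both slots stand up-slope: left about (517,255)→(520,335), right about (750,300)→(748,375). I'll run one numeric check of both angles without the arm's shadow.

Run:
```python
from h import *
C=cams()
for n in("top","scene"):
    for s in(1,-1): print(n,s,slot(C[n]["pixels"],C[n],s,(1.3,1.85))[:3])
# mean dark-row centroid fit along the slot in the top view, both screws
from scipy.ndimage import map_coordinates as mc
g=cv2.cvtColor(C["top"]["pixels"],cv2.COLOR_BGR2GRAY).astype(float)
n=np.array([-np.sin(TH),0,np.cos(TH)]);up=np.array([np.cos(TH),0,np.sin(TH)]);ey=np.array([0,1,0])
for s in(1,-1):
    f=np.array([-.03,.075*s,.126])+.019*n-.002*up;o=np.linspace(-.005,.012,69);xs=np.linspace(-.019,.017,19);cs=[]
    for x in xs:
        p=proj(C["top"],place(U,f+x*up+o[:,None]*ey));v=mc(g,[p[:,1],p[:,0]],order=1);w=np.clip(np.median(v)-4-v,0,None);cs.append((w*o).sum()/w.sum())
    k=np.polyfit(xs,cs,1);print(s,"angle",1.571-np.arctan(-k[0])*-1 if 0 else 1.571+np.arctan(-k[0]),"c mm",(np.array(cs)*1e3).round(1)[::3])
```

```text
top 1 [(np.float64(82.26317394862279), np.float64(1.54), np.float64(-0.0035)), (np.float64(82.30037569511231), np.float64(1.53), np.float64(-0.0035)), (np.float64(82.50645605476606), np.float64(1.52), np.float64(-0.0035))]
top -1 [(np.float64(98.12267804064582), np.float64(1.57), np.float64(-0.004)), (np.float64(98.19709754783221), np.float64(1.56), np.float64(-0.004)), (np.float64(98.22204677841445), np.float64(1.58), np.float64(-0.004))]
scene 1 [(np.float64(120.59315843530142), np.float64(1.75), np.float64(-0.0045)), (np.float64(120.60389135036709), np.float64(1.76), np.float64(-0.0045)), (np.float64(120.60886538478915), np.float64(1.74), np.float64(-0.0045))]
scene -1 [(np.float64(110.21203370757219), np.float64(1.71), np.float64(-0.004)), (np.float64(110.21715588903096), np.float64(1.72), np.float64(-0.004)), (np.float64(110.2445111780248), np.float64(1.7), np.float64(-0.004))]
1 angle 1.5507168300466134 c mm [2.  2.5 2.9 3.5 3.8 2.9 3.3]
-1 angle 1.5718275525160337 c mm [3.7 4.1 4.  3.7 3.6 3.8 4.9]
```

```bash
python3 -c "
from rig import ctrl
print(ctrl.job_done())"
```

```text
the job is handed in; nothing more can be done
None
```

I turned both cover screws clockwise to a clear torque stop, right at about 0.8 N m and left at about 1.0 N m, hung the key back on its hook where it hung, and handed the job in at about 26 s of the 72 s. The final top view reads the right slot at 1.57 rad and the left at 1.54–1.55 rad, a gap I took as measurement noise because the scene view reads the left slightly higher.

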